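# Find the worn lid hinge and mark the box for repair

## Task

One of the two dark green-grey parts boxes has a worn lid hinge: raise a lid by its bow handle to about half open (some 45 degrees), let go and see whether it stays. Leave the lid of the sound box standing about half open by itself and the lid of the worn box shut. Then slide the yellow tin along the bench, upright and without lifting it, to stand right in front of the middle of the worn box to mark it for repair, and leave the other things on the bench alone.

Things in the scene. Friction and masses are not known exactly. Their poses are not given: they have to be found in the camera images.
- box_a: heavy dark green-grey steel parts box that stands firm, 120 deep (x) x 130 wide (y) x 95 high to the rim, lid top at 101 mm; origin at the centre of its underside, x points from its front to its hinged back (roughly away from the robot), y to its left, z up. The two boxes look alike; one stands on the left, the other on the right, and which stands where changes. One of the two has a sound friction hinge, the other a worn one.
- box_a_lid (a joint): angle of the hinged lid of box_a: 0 shut, grows as it opens upward, stop at 1.4 rad (80 degrees). Lid 126 x 138 x 4 mm, about 0.3 kg, hinged along the box's back top edge. A sound hinge stays at whatever angle it is let go (raising it by the bar takes about 5 N along the arc); a worn one lets the lid drop shut in under a second (about 1.8 N).
- box_a_lid_bar (a point): middle of the cross bar of the bow handle standing on the front of box_a's lid: round steel, 12 mm thick, 90 mm long along the box's y, a 9 mm post at each end, 61 mm above the lid. 110 mm in front of the hinge axis and 65 mm above it when shut (162 mm above the bench). Pushed back and up along its arc from in front with shut fingers, or pinched from above, it opens the lid. Axes: the lid's.
- box_a_lid_hinge (a point): point on the hinge axis of the lid of box_a, middle of its length: 64 mm behind the box's origin and 97 mm above the bench; the axis runs along the box's y
- box_b: heavy dark green-grey steel parts box that stands firm, 120 deep (x) x 130 wide (y) x 95 high to the rim, lid top at 101 mm; origin at the centre of its underside, x points from its front to its hinged back (roughly away from the robot), y to its left, z up. The two boxes look alike; one stands on the left, the other on the right, and which stands where changes. One of the two has a sound friction hinge, the other a worn one.
- box_b_lid (a joint): angle of the hinged lid of box_b: 0 shut, grows as it opens upward, stop at 1.4 rad (80 degrees). Lid 126 x 138 x 4 mm, about 0.3 kg, hinged along the box's back top edge. A sound hinge stays at whatever angle it is let go (raising it by the bar takes about 5 N along the arc); a worn one lets the lid drop shut in under a second (about 1.8 N).
- box_b_lid_bar (a point): middle of the cross bar of the bow handle standing on the front of box_b's lid: round steel, 12 mm thick, 90 mm long along the box's y, a 9 mm post at each end, 61 mm above the lid. 110 mm in front of the hinge axis and 65 mm above it when shut (162 mm above the bench). Pushed back and up along its arc from in front with shut fingers, or pinched from above, it opens the lid. Axes: the lid's.
- box_b_lid_hinge (a point): point on the hinge axis of the lid of box_b, middle of its length: 64 mm behind the box's origin and 97 mm above the bench; the axis runs along the box's y
- tin: round closed tin, yellow below with a worn grey lid, 66 mm across, 47 mm high, 0.1 to 0.23 kg; origin at the centre of its underside, z up; stands loose on the bench, right of the boxes and nearer the robot
- mug: loose enamel mug, 77 mm across, 73 mm high, on the right of the bench; bystander; origin at its underside
Mind the look-alikes: they are no part of the job. Leave any blue or orange look-alike of the tin alone.

How it is judged:
By the outcome, as a careful person would: the job done as asked, in the order asked, and still so for the second after the job is handed in, with the robot touching nothing.
It also fails if it takes over 67 s, if anything falls off the work surface, if the arm or the gripper's body presses on something with over 40 N, if the wrist force passes 120 N, or if a joint passes its speed limit or range.

## Robot

A 6-joint arm with a two-finger parallel gripper is mounted at the origin on a cart in front of the work surface, level with it; the furniture and walls round the work are solid. World frame = base frame: x ahead of the robot, y to its left, z up, the work surface at z = 0. Lengths are in m, angles in rad, forces in N, time in s.
With the tool pointing down it reaches from about 0.4 to 0.825 m from the base axis. Payload 7 kg.
Tool frame: the origin (TCP) lies midway between the tips of the shut fingers; the grasp point (between the pads) lies 19 mm behind it; z points along the fingers, x is the direction in which the jaws open and shut, and the axes are right-handed (so a half turn about z gives the same grasp; the last joint's range is limited). The gripper opens to 88 mm and grips with 3 to 60 N. Pads are 19 mm wide; open, the fingers measure 130 mm over their backs; the gripper's body (78 mm by 193 mm) begins 47 mm behind the grasp point.
Start: joints at [-0.972, 0.359, 0.012, 0, -1.224, -0.288], TCP at [0.206, -0.643, 0.189] pointing down, gripper open.
Joint ranges: [-3.07, 3.07], [-1.43, 2.12], [-1.02, 1.25], [-3.03, 1.67], [-3.05, -0], [-3.03, 3.03]. Speed limits (rad/s): [2.39, 2.39, 3.01, 3.14, 3.14, 3.14].

## Interface

Orientations are given as [roll, pitch, yaw] about the fixed x, y, z axes, in that order (R = Rz(yaw) Ry(pitch) Rx(roll)).
In Python, from station import status, eyes, workorder gives the robot as it stands.
- The arm moves only by the shell command python3 -m jog 'ROWS' [OPENING] [FORCE]. ROWS is JSON, a list of rows, each a list of 6 numbers: the shift along the world's x, y, z in mm, then the turn, a rotation vector about the world's x, y, z in rad. A call has 1 to 12 rows; each row shifts and turns the pose as measured when the row begins; what a row does not reach is not made up. A row lasts 1/10 s, in which the tool goes at most 50 mm and 8.59 degrees, less where a joint would pass 70% of its speed; a pose out of reach is approached as far as the arm can. A call with a gripper value outside its range is refused whole. OPENING is the opening, from 0 (shut) to 1 (fully open), set as the call begins (- or left out, the last holds). The fingers move at their own pace and stop on an object; FORCE is the grip in N (left out, the last holds). Time passes only in rows, so rows that do not move let the fingers close. It gives the time, the measured TCP pose, the force and the opening at its end, in the units of the state.
- status.get_state(): the state, without advancing time (a new reading comes with each control period).
- eyes.grab_frame(name): name is "scene" or "top"; returns the picture (420x560x3 uint8, blue, green, red); there is no depth.
- eyes.calibration(name): a dict with "camera_matrix" (3x3 intrinsics, pixels), "k1" (the pictures are not rectified: a ray, as slopes to the right and down, at radius r is drawn at 1 + k1 r^2 times it, then the intrinsics apply), "cam_to_world" (4x4, takes a point from camera to world coordinates). Camera axes: x right, y up, looking along -z (the intrinsics and any distortion apply to the point x, -y, -z); pixel columns grow to the right and rows downward; lengths in m; the calibration is good to about 2 mm. A picture is of the moment at which its call begins. calibration takes no time and is no camera call.
- workorder.job_done(): hands the job in, once; it reports no verdict.
The state is a dict: "t": time; "q": joint angles; "qd": joint speeds; "joint_efforts": joint torques, N m; "eef_pos": TCP position; "ee_rot": TCP orientation; "force": force on the tool from outside, world axes, zero at the start; "moment": the same for the moment, N m; "width": finger opening in m.
Only numpy, scipy, OpenCV 4.12 (cv2) and the standard library are available. Lean on these libraries where they do the work, as an engineer would, in place of code of your own. Each camera call takes 0.05 s, during which the arm holds its last target. There are 200 camera calls.

## Working session

There is one attempt and no reset: what is moved stays moved. The work goes in short steps, Python scripts to look and compute and a shell command to move; the robot and the scene stay as the last step left them, time stands still between calls to the robot, and variables do not carry over. Pictures are saved under pics/ and viewed, about 8 in all and at most 12, crops included, and the job is handed in when it is done.

```bash
mkdir -p pics; cat > h.py <<'E'
import numpy as np,cv2
from station import status,eyes
def ray(n,u,v):
    c=eyes.calibration(n);K=np.array(c["camera_matrix"],float);T=np.array(c["cam_to_world"],float)
    p=cv2.undistortPoints(np.array([[[u,v]]],float),K,np.array([c["k1"],0,0,0.]))[0,0]
    return T[:3,3],T[:3,:3]@np.array([p[0],-p[1],-1])
def at(n,u,v,z):
    o,d=ray(n,u,v);return (o+d*(z-o[2])/d[2]).round(4)
def proj(n,P):
    c=eyes.calibration(n);K=np.array(c["camera_matrix"],float);T=np.array(c["cam_to_world"],float)
    q=T[:3,:3].T@(np.array(P)-T[:3,3]);s=np.array([q[0]/-q[2],-q[1]/-q[2]]);s=s*(1+c["k1"]*(s@s))
    return (K@[s[0],s[1],1])[:2].round(1)
E
python3 - <<'E'
from h import *
a=eyes.grab_frame("top");b=eyes.grab_frame("scene")
cv2.imwrite("pics/top1.png",cv2.resize(a,(800,600)));cv2.imwrite("pics/scene1.png",cv2.resize(b,(800,600)))
print(status.get_state())
for n in("top","scene"):print(eyes.calibration(n))
E
```

```text
{'t': 0.1, 'q': array([-9.71933166e-01,  3.59318908e-01,  1.12039406e-02, -2.79934044e-04,
       -1.22411852e+00, -2.88108140e-01]), 'qd': array([ 0.00055976, -0.00197059,  0.00338088,  0.00206248,  0.0013479 ,
        0.00010799]), 'joint_efforts': array([-8.82161476e-04, -5.84164131e+01,  2.93751687e+01,  7.01550320e+00,
        1.01953375e-02, -4.88337776e-05]), 'eef_pos': array([ 0.20622715, -0.64223343,  0.18814249]), 'ee_rot': array([-3.14143659e+00, -1.45270828e-03,  1.88145593e+00]), 'force': array([ 0.7426797 ,  1.00262763, -0.31984411]), 'moment': array([0.00711589, 0.02894276, 0.02345157]), 'width': 0.08736780595471315}
{'camera_matrix': array([[536.6507865 ,   0.        , 265.3271674 ],
       [  0.        , 536.6507865 , 207.09070161],
       [  0.        ,   0.        ,   1.        ]]), 'k1': 0.06793572811861033, 'cam_to_world': array([[ 1.69893564e-02,  9.86380234e-01, -1.63601333e-01,
         3.05243735e-01],
       [-9.99854090e-01,  1.70512862e-02, -1.02582143e-03,
        -7.59104874e-02],
       [ 1.77776317e-03,  1.63594890e-01,  9.86526001e-01,
         1.78846900e+00],
       [ 0.00000000e+00,  0.00000000e+00,  0.00000000e+00,
         1.00000000e+00]])}
{'camera_matrix': array([[510.38572707,   0.        , 272.85510596],
       [  0.        , 510.38572707, 207.57556912],
       [  0.        ,   0.        ,   1.        ]]), 'k1': -0.143171030569655, 'cam_to_world': array([[-0.50206371,  0.49208708, -0.71118376, -0.55896488],
       [-0.86472064, -0.27252189,  0.42188865,  0.5601109 ],
       [ 0.01379281,  0.82679026,  0.5623412 ,  1.00454881],
       [ 0.        ,  0.        ,  0.        ,  1.        ]])}
```

View pics/top1.png

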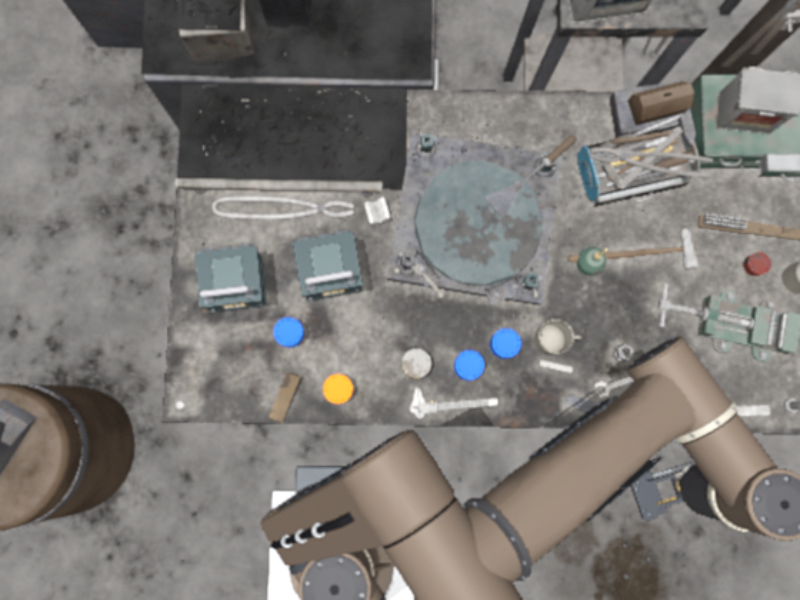

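View pics/scene1.png

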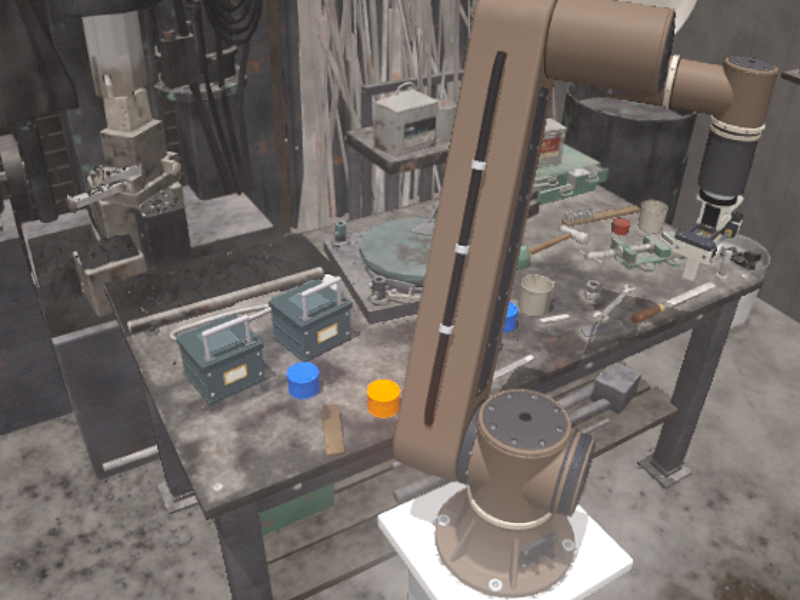

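The top view shows two boxes, at (230,275) and (328,263). Discs: blue at (288,332), (470,365) and (506,343), orange at (338,388), and one with a grey lid at (417,363). The grey-lidded one fits the tin, so I'll confirm it in an enlarged crop.

```bash
python3 - <<'E'
from h import *
a=eyes.grab_frame("top")
cv2.imwrite("pics/c1.png",cv2.resize(a[160:310,125:325],(800,600),interpolation=cv2.INTER_CUBIC))
E
```

```text
(no output)
```

View pics/c1.png

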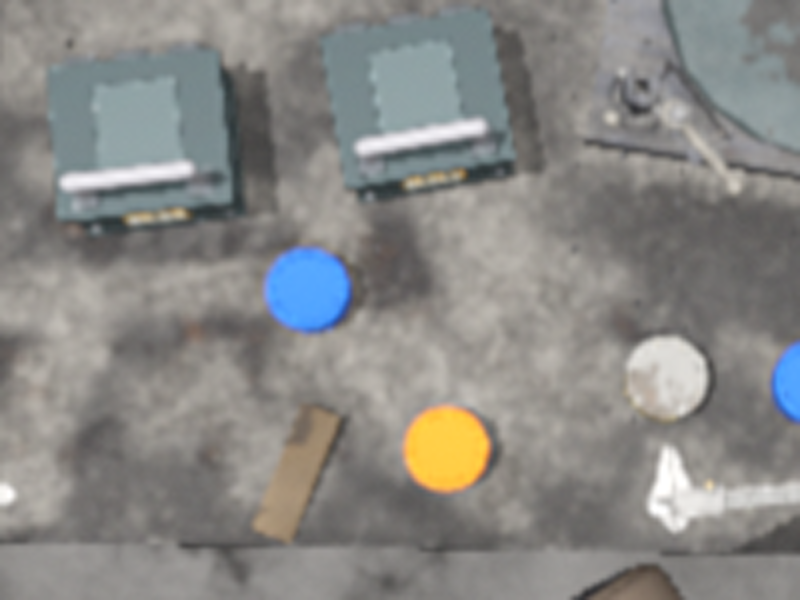

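The tin is the grey-lidded one at crop (667,377), with a yellow edge showing. The bars run (62,183)-(190,170) on the left box and (357,147)-(487,128) on the right.

```bash
python3 - <<'E'
from h import *
f=lambda u,v,z:at("top",125+(u-1.5)/4,160+(v-1.5)/4,z)
for nm,bar,lid in(("L",[(62,183),(190,170)],[(48,66),(220,46),(234,208),(58,222)]),("R",[(357,147),(487,128)],[(320,40),(492,8),(512,162),(345,192)])):
    e=[f(*p,.166) for p in bar];d=e[1]-e[0];print(nm,"bar",(e[0]+e[1])/2,np.hypot(*d[:2]),"yaw",np.degrees(np.arctan2(d[0],-d[1])))
    l=[f(*p,.101) for p in lid];m=sum(l)/4;print(" lid",m,[x[:2] for x in l])
for n,p,z in(("tin",(667,377),.047),("blue",(308,290),.047),("orange",(447,449),.047),("blue2",(815,382),.047),("wrench",(668,490),.01),("wood",(325,415),.01),("edge",(500,548),0)):print(n,f(*p,z))
print("mug",at("top",552*.7,338*.7,.073))
E
```

```text
L bar [0.5789  0.25975 0.166  ] 0.09741729825857416 yaw 6.957229340784239
 lid [0.6236 0.2637 0.101 ] [array([0.6785, 0.3398]), array([0.6975, 0.2034]), array([0.566 , 0.1867]), array([0.5524, 0.3249])]
R bar [0.61325 0.03465 0.166  ] 0.10089172414028814 yaw 9.527675032314093
 lid [0.656075 0.04375  0.101   ] [array([0.704 , 0.1234]), array([ 0.733 , -0.0144]), array([ 0.6069, -0.0332]), array([0.5804, 0.0992])]
tin [ 0.4418 -0.1611  0.047 ]
blue [0.5077 0.1321 0.047 ]
orange [0.381  0.0155 0.047 ]
blue2 [ 0.44   -0.2808  0.047 ]
wrench [ 0.3523 -0.1645  0.01  ]
wood [0.4088 0.1187 0.01  ]
edge [ 0.3032 -0.0276  0.    ]
mug [ 0.5007 -0.4632  0.073 ]
```

Right box first, since it's nearer. I'll bring shut fingers to the front of its bar.

```bash
python3 -m jog '[[20,42,0,0,0,0],[22,42,0,0,0,0],[22,42,0,0,0,0],[22,42,0,0,0,-0.05],[22,42,0,0,0,-0.05],[22,42,0,0,0,-0.04],[22,42,0,0,0,0],[22,42,0,0,0,0],[22,42,0,0,0,0],[22,42,0,0,0,0],[22,42,0,0,0,0],[22,42,0,0,0,0]]' 0 20
python3 -m jog '[[22,42,0,0,0,0],[22,42,0,0,0,0],[22,42,0,0,0,0],[20,40,0,0,0,0],[0,0,0,0,0,0],[0,0,0,0,0,0]]'
```

```text
t: 1.35
eef_pos: [0.4695, -0.1214, 0.1842]
ee_rot: [-3.141, -0.006, 1.726]
force: [1.5, -0.9, 0.4]
width: 0.0015
t: 1.95
eef_pos: [0.5589, 0.0582, 0.1833]
ee_rot: [-3.141, -0.006, 1.733]
force: [-0.4, 0.4, 0.2]
width: 0.0007
```

```bash
python3 -m jog '[[8,-16,-20,0,0,-0.02],[5,-14,-20,0,0,-0.01],[0,0,0,0,0,0],[0,0,0,0,0,0]]'
python3 -m jog '[[8,1,0,0,0,0],[8,1,0,0,0,0],[5,1,0,0,0,0],[4,1,0,0,0,0],[0,0,0,0,0,0]]'
```

```text
t: 2.35
eef_pos: [0.571, 0.0255, 0.143]
ee_rot: [-3.141, -0.006, 1.701]
force: [-1.0, -0.1, 0.1]
width: -0.0001
t: 2.85
eef_pos: [0.5996, 0.0304, 0.1465]
ee_rot: [3.137, -0.007, 1.702]
force: [-0.9, 0.5, 0.3]
width: 0.0003
```

```bash
python3 -m jog '[[5,1,0,0,0,0],[5,1,2,0,0,0],[5,1,7,0,0,0],[5,1,7,0,0,0],[6,1,6,0,0,0],[6,1,6,0,0,0],[0,0,0,0,0,0]]'
python3 - <<'E'
from h import *
a=eyes.grab_frame("scene")
cv2.imwrite("pics/s2.png",cv2.resize(a[150:300,80:280],(800,600),interpolation=cv2.INTER_CUBIC))
E
```

```text
t: 3.55
eef_pos: [0.6349, 0.0373, 0.1778]
ee_rot: [3.136, -0.007, 1.703]
force: [1.9, 0.6, -0.5]
width: 0.0006
```

View pics/s2.png

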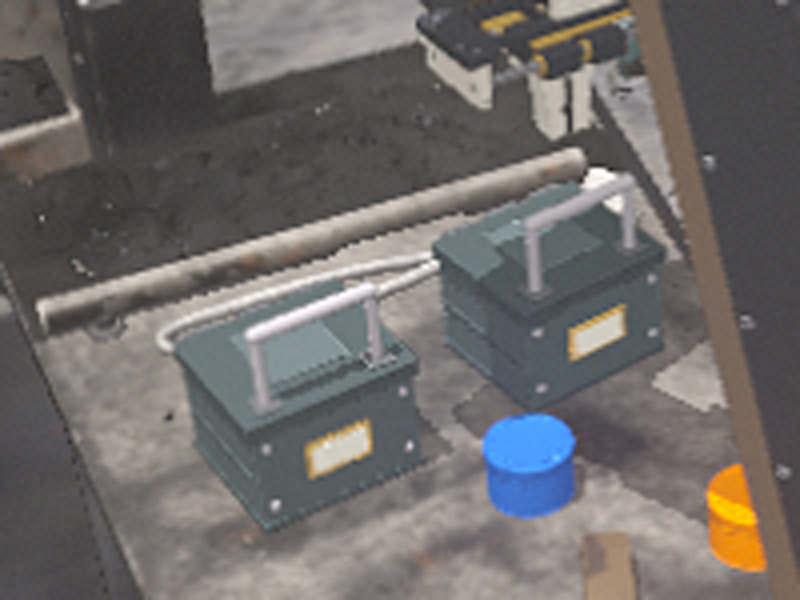

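```bash
python3 - <<'E'
from h import *
s=status.get_state();print(s["t"],s["eef_pos"],s["q"])
p=proj("scene",s["eef_pos"]);print("scene crop",(p-[80,150])*4)
for P in([.613,.035,.162],[.579,.26,.162],[.442,-.161,0]):print((proj("scene",P)-[80,150])*4)
for u,v in((570,135),):print([at("scene",80+u/4,150+v/4,z) for z in (.15,.178,.2)])
a=eyes.grab_frame("top");print("top tcp",proj("top",s["eef_pos"]))
cv2.imwrite("pics/t2.png",cv2.resize(a[100:310,105:385],(800,600),interpolation=cv2.INTER_CUBIC))
E
```

```text
3.6 [0.63424558 0.03721597 0.17727461] [ 0.36127337  0.29848871 -0.09973651 -0.00634885 -1.16610529 -1.79797646]
scene crop [561.2 169.6]
[576.8 199.2]
[306.8 309.2]
[909.6 412.8]
[array([ 0.7168, -0.0082,  0.15  ]), array([0.675 , 0.0104, 0.178 ]), array([0.6421, 0.0251, 0.2   ])]
top tcp [229.3 186.6]
```

View pics/t2.png

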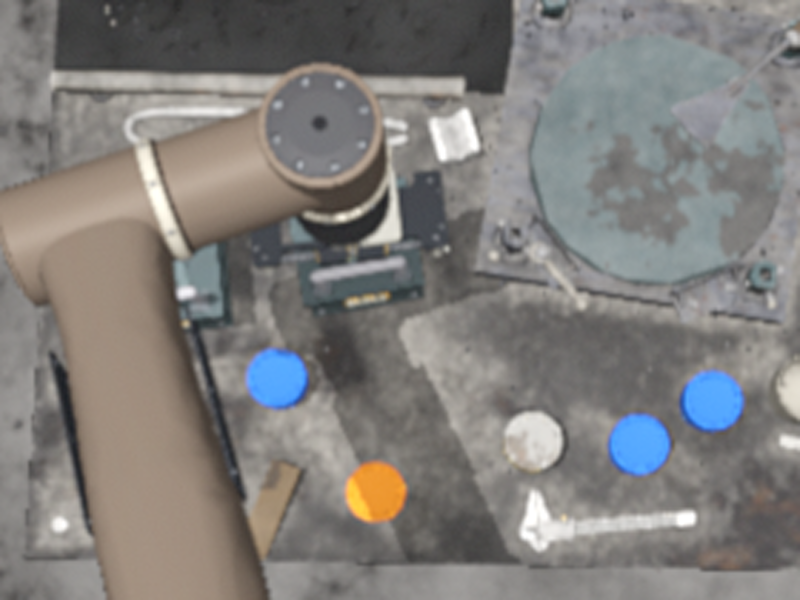

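The lid did not move. The scene crop shows the fingertips at about (562,133), higher than the measured TCP predicts (561,170), with the bar intact at (580,195). I need a closer look.

```bash
python3 - <<'E'
from h import *
a=eyes.grab_frame("scene")
cv2.imwrite("pics/s3.png",cv2.resize(a[130:220,175:295],(800,600),interpolation=cv2.INTER_CUBIC))
s=status.get_state();R=np.array([0,0,1])
for dz in(0,.02,.05,.066):
  p=s["eef_pos"]+[0,0,dz];print(dz,(proj("scene",p)-[175,130])*6.667)
E
```

```text
0 [303.3485 418.6876]
0.02 [301.3484 381.3524]
0.05 [298.6816 323.3495]
0.066 [296.6815 292.6813]
```

View pics/s3.png

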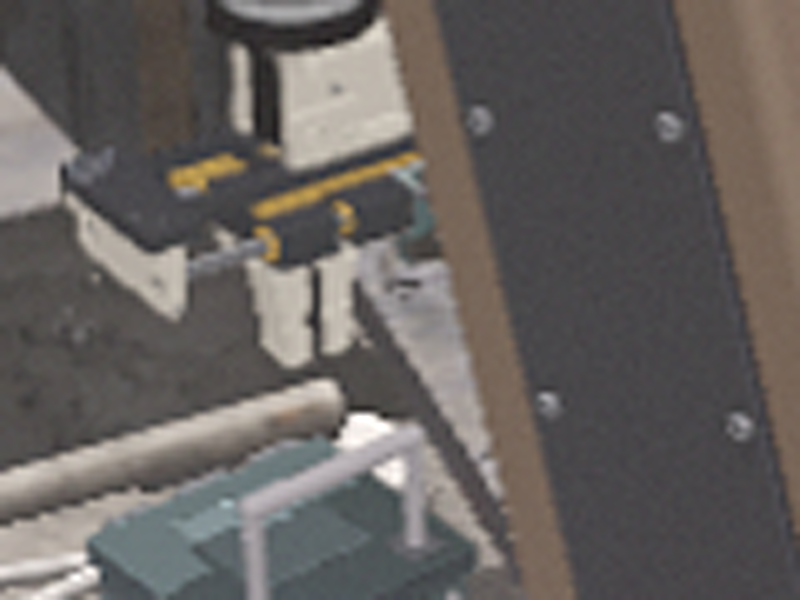

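The shut tips are at about (312,362) against a predicted (303,419). That puts the tool some 20-30 mm higher or further out than reported, so it passed over the bar. I'll back off and check in front of the bar.

```bash
python3 -m jog '[[0,0,20,0,0,0],[-30,-4,0,0,0,0],[-40,-6,0,0,0,0],[-10,-2,-25,0,0,0],[0,0,-25,0,0,0],[0,0,-10,0,0,0],[0,0,0,0,0,0],[0,0,0,0,0,0]]'
python3 - <<'E'
from h import *
a=eyes.grab_frame("scene");s=status.get_state();print(s["eef_pos"],s["ee_rot"],s["force"],(proj("scene",s["eef_pos"])-[175,130])*6.667)
cv2.imwrite("pics/s4.png",cv2.resize(a[130:220,175:295],(800,600),interpolation=cv2.INTER_CUBIC))
E
```

```text
t: 4.5
eef_pos: [0.5481, 0.0238, 0.1343]
ee_rot: [3.14, -0.007, 1.702]
force: [-0.4, -0.1, 0.1]
width: 0.0005
[0.54819815 0.02386004 0.13435256] [ 3.14004387 -0.00710098  1.70195416] [-1.07544048 -1.12346827 -0.85779156] [416.6875 581.3624]
```

View pics/s4.png

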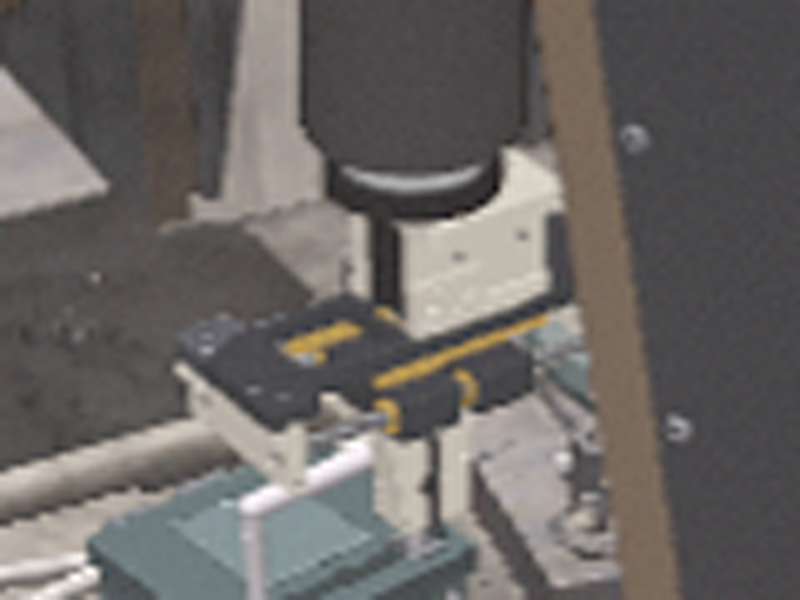

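Offset again: tips at (430,532) against a predicted (417,581). I'll check the height physically by touching down on a clear patch of bench.

```bash
python3 -m jog '[[-30,-40,-10,0,0,0],[-30,-40,-40,0,0,0],[0,0,-40,0,0,0],[0,0,-15,0,0,0],[0,0,-10,0,0,0],[0,0,0,0,0,0]]'
python3 -m jog '[[0,0,-5,0,0,0],[0,0,-5,0,0,0],[0,0,-4,0,0,0],[0,0,0,0,0,0]]'
```

```text
t: 5.15
eef_pos: [0.4977, -0.0507, 0.0283]
ee_rot: [3.128, -0.007, 1.703]
force: [0.7, -0.8, 0.3]
width: 0.0006
t: 5.55
eef_pos: [0.5012, -0.0494, 0.016]
ee_rot: [3.123, -0.007, 1.705]
force: [-0.5, 0.1, 0.1]
width: 0.0
```

```bash
python3 -m jog '[[0,0,-4,0,0,0],[0,0,-3,0,0,0],[0,0,-3,0,0,0],[0,0,0,0,0,0]]'; python3 -m jog '[[0,0,-3,0.01,0,0],[0,0,-3,0.01,0,0],[0,0,0,0,0,0]]'
```

```text
t: 5.95
eef_pos: [0.5018, -0.0491, 0.0057]
ee_rot: [3.122, -0.007, 1.706]
force: [-0.8, -0.1, -0.1]
width: 0.0006
t: 6.25
eef_pos: [0.5018, -0.049, -0.0008]
ee_rot: [3.119, -0.029, 1.706]
force: [0.4, 0.7, 0.4]
width: 0.0003
```

```bash
python3 - <<'E'
from h import *
a=eyes.grab_frame("scene");s=status.get_state();p=proj("scene",s["eef_pos"]);print(s["eef_pos"],s["ee_rot"],s["force"],p)
x,y=int(p[0])-60,int(p[1])-55;print((p-[x,y])*6.667)
cv2.imwrite("pics/s5.png",cv2.resize(a[y:y+90,x:x+120],(800,600),interpolation=cv2.INTER_CUBIC))
E
```

```text
[ 0.50189452 -0.04900466 -0.00059271] [ 3.11896592 -0.02855212  1.7060831 ] [-0.00906996  0.46353604 -0.54051754] [266.5 253.8]
[403.3535 372.0186]
```

View pics/s5.png

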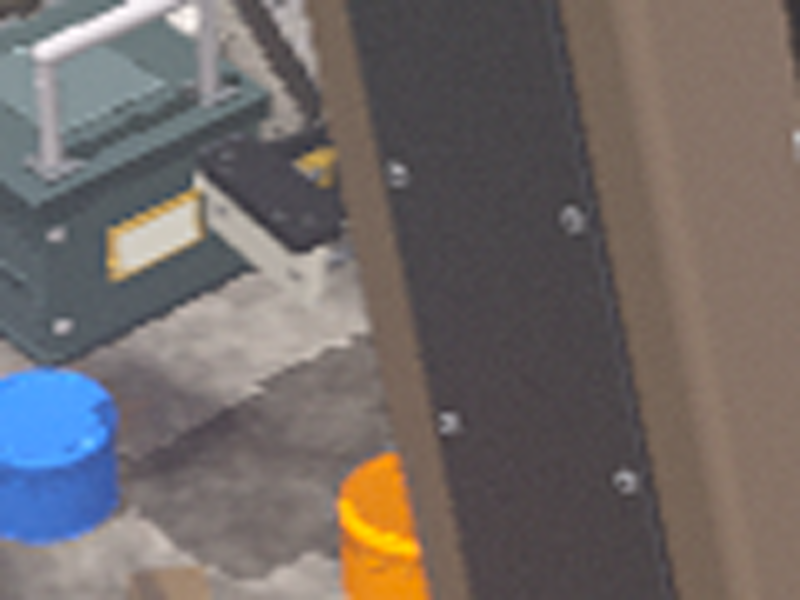

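Still no contact at z≈0, so I'll level the tool and keep creeping down.

```bash
python3 -m jog '[[0,0,-3,-0.02,0.02,0],[0,0,-3,-0.01,0,0],[0,0,0,0,0,0]]'; python3 -m jog '[[0,0,-3,0,0,0],[0,0,-3,0,0,0],[0,0,0,0,0,0]]'; python3 -m jog '[[0,0,-3,0,0,0],[0,0,-3,0,0,0],[0,0,0,0,0,0]]'
```

```text
t: 6.6
eef_pos: [0.5023, -0.0493, -0.0069]
ee_rot: [-3.139, 0.001, 1.705]
force: [1.0, -0.3, -0.5]
width: 0.0009
t: 6.9
eef_pos: [0.5021, -0.0488, -0.0136]
ee_rot: [-3.138, 0.001, 1.706]
force: [0.1, 0.1, 0.3]
width: 0.0004
t: 7.2
eef_pos: [0.502, -0.0489, -0.0201]
ee_rot: [-3.138, 0.001, 1.706]
force: [-0.2, -0.1, 0.4]
width: 0.0005
```

```bash
python3 -m jog '[[0,0,-2,0,0,0],[0,0,-2,0,0,0],[0,0,0,0,0,0]]'; python3 -m jog '[[0,0,-2,0,0,0],[0,0,-2,0,0,0],[0,0,0,0,0,0]]'
```

```text
t: 7.5
eef_pos: [0.502, -0.049, -0.0245]
ee_rot: [-3.138, 0.001, 1.706]
force: [0.1, -0.3, -1.0]
width: 0.0007
t: 7.8
eef_pos: [0.5021, -0.049, -0.0287]
ee_rot: [-3.139, 0.001, 1.706]
force: [0.4, 0.0, 0.6]
width: 0.0003
```

```bash
python3 -m jog '[[0,0,-2,0,0,0],[0,0,0,0,0,0]]'; python3 -m jog '[[0,0,-2,0,0,0],[0,0,0,0,0,0]]';python3 -m jog '[[0,0,-2,0,0,0],[0,0,0,0,0,0]]'
```

```text
t: 8.0
eef_pos: [0.5021, -0.049, -0.0309]
ee_rot: [-3.139, 0.001, 1.706]
force: [0.3, -0.4, -0.2]
width: 0.0004
t: 8.2
eef_pos: [0.5022, -0.049, -0.0331]
ee_rot: [-3.139, 0.001, 1.706]
force: [0.0, 1.6, -0.7]
width: 0.0004
t: 8.4
eef_pos: [0.5022, -0.049, -0.0352]
ee_rot: [-3.139, 0.001, 1.706]
force: [-0.6, -0.2, 0.4]
width: 0.0003
```

```bash
python3 - <<'E'
from h import *
a=eyes.grab_frame("scene");s=status.get_state();x,y=206,198
cur=cv2.resize(a[y:y+90,x:x+120],(800,600),interpolation=cv2.INTER_CUBIC);old=cv2.imread("pics/s5.png")
t=old[165:315,190:340]
r=cv2.matchTemplate(cur,t,cv2.TM_CCOEFF_NORMED);_,v,_,l=cv2.minMaxLoc(r);print(v,"shift",l[0]-190,l[1]-165)
print("pred",(proj("scene",s["eef_pos"]+[.0,.09,.08])-proj("scene",np.array([.5019,-.049,-.0006])+[0,.09,.08]))*6.667,s["joint_efforts"],s["q"])
cv2.imwrite("pics/s6.png",cur)
E
```

```text
0.7005687952041626 shift -14 65
pred [ 1.3334 60.6697] [-8.86242982e-03 -4.56253052e+01  1.73401916e+01  4.11822349e+00
 -7.55156809e-02 -3.51800236e-04] [ 2.93347500e-01  3.51077348e-01 -6.22376571e-01  1.33721724e-03
 -6.00125759e-01 -1.73033519e+00]
```

View pics/s6.png

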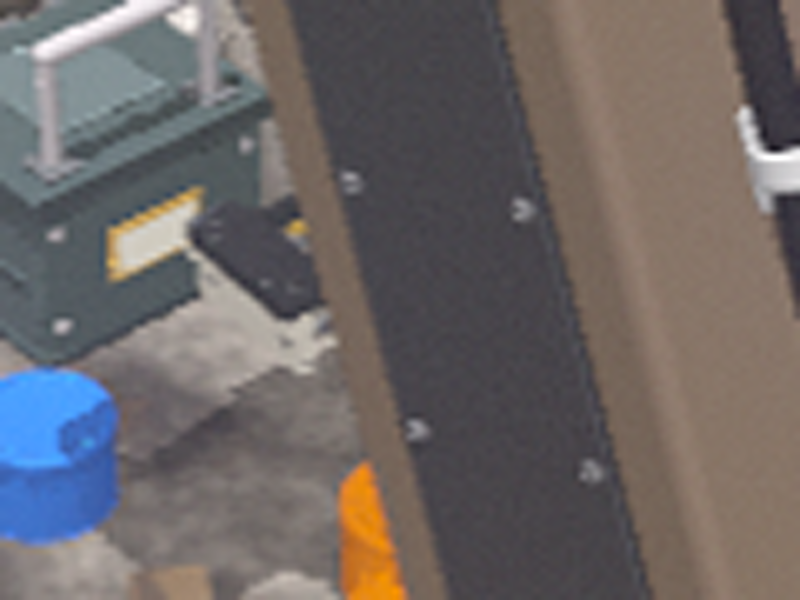

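```bash
python3 - <<'E'
from h import *
def show(n,x,y,u,v,P,zs):
    print(n,P,"offsets:",[ (np.array(at("scene",x+u/6.667,y+v/6.667,P[2]+d))-P).round(3) for d in zs])
show("s3",175,130,312,365,np.array([.6342,.0372,.1773]),(0,.01,.02,.03,.04))
show("s4",175,130,430,535,np.array([.5482,.0239,.1343]),(0,.01,.02,.03,.04))
show("s6",206,198,440,415,np.array([.5022,-.049,-.0352]),(0,.01,.02,.03,.04))
E
```

```text
s3 [0.6342 0.0372 0.1773] offsets: [array([ 0.037, -0.023,  0.   ]), array([ 0.023, -0.016,  0.01 ]), array([ 0.008, -0.01 ,  0.02 ]), array([-0.007, -0.003,  0.03 ]), array([-0.022,  0.004,  0.04 ])]
s4 [0.5482 0.0239 0.1343] offsets: [array([ 0.03 , -0.022,  0.   ]), array([ 0.017, -0.015,  0.01 ]), array([ 0.003, -0.009,  0.02 ]), array([-0.01 , -0.003,  0.03 ]), array([-0.023,  0.004,  0.04 ])]
s6 [ 0.5022 -0.049  -0.0352] offsets: [array([ 0.   , -0.021,  0.   ]), array([-0.01 , -0.014,  0.01 ]), array([-0.02 , -0.008,  0.02 ]), array([-0.031, -0.002,  0.03 ]), array([-0.041,  0.004,  0.04 ])]
```

The evidence fits a tool that really sits about 25-40 mm above the reported z. I'll keep creeping until real contact.

```bash
for i in 1 2 3 4; do python3 -m jog '[[0,0,-2,0,0,0],[0,0,0,0,0,0]]' | egrep 'eef|force' | tr '\n' ' '; echo; done
```

```text
eef_pos: [0.5025, -0.0489, -0.0371] force: [-0.1, 0.2, 0.9] 
eef_pos: [0.503, -0.0489, -0.0369] force: [0.1, -0.4, 0.3] 
eef_pos: [0.5036, -0.0487, -0.037] force: [0.6, -0.4, 0.1] 
eef_pos: [0.5041, -0.0486, -0.037] force: [0.4, -0.9, -0.6]
```

```bash
python3 -c "
from h import *
s=status.get_state();print(s['q'],s['joint_efforts'],s['moment'])"; python3 -m jog '[[0,0,-5,0,0,0]]' | egrep 'eef|force';python3 -c "
from h import *
s=status.get_state();print(s['q'],s['joint_efforts'],s['moment'])"; python3 -m jog '[[0,0,6,0,0,0],[0,0,0,0,0,0]]'| egrep 'eef|force'
```

```text
[ 0.2944231   0.35435485 -0.62509598  0.00427467 -0.59023481 -1.73040629] [ 4.83305741e-02 -4.65865266e+01  1.75603437e+01  4.23445344e+00
 -3.10530094e-01  1.17030154e-04] [ 0.04051188 -0.02444555 -0.02197445]
eef_pos: [0.5048, -0.0486, -0.038]
force: [-37.5, 13.9, 125.0]
[ 0.29512992  0.35622939 -0.62621937  0.0064823  -0.58669614 -1.73055997] [-5.61934546  5.19700974  8.86695653  0.84484845 11.85160339  0.02495089] [ 5.28525418 14.09955562 -0.07554197]
eef_pos: [0.5057, -0.0482, -0.03]
force: [0.2, 0.0, -0.6]
```

Bench contact is at reported z = -0.037, so true z ≈ reported + 0.037. That explains passing over the bar. The 5 mm press also peaked at about 131 N, over the 120 N limit. I can't undo that and will report it. From here I move gently, rereading force mid-motion. Next, the front of the bar at the corrected height.

```bash
python3 -m jog '[[0,0,30,0,0,0],[0,0,45,0,0,0],[10,20,45,0,0,0],[20,27,15,0,0,0],[20,27,0,0,0,0],[0,0,0,0,0,0],[0,0,0,0,0,0]]'
python3 -m jog '[[5,1,0,0,0,0],[5,1,0,0,0,0],[5,1,0,0,0,0],[5,1,0,0,0,0]]'
```

```text
t: 10.25
eef_pos: [0.5543, 0.0278, 0.1062]
ee_rot: [3.142, 0.002, 1.709]
force: [0.3, -0.2, 0.2]
width: 0.0006
t: 10.65
eef_pos: [0.5733, 0.0301, 0.1037]
ee_rot: [-3.137, 0.003, 1.708]
force: [0.1, -0.6, -0.2]
width: 0.0004
```

```bash
for i in 1 2 3 4 5; do python3 -m jog '[[4,0.5,0,0,0,0],[3,0.5,0,0,0,0]]' | egrep 'eef|force' | tr '\n' ' '; echo; done
```

```text
eef_pos: [0.5811, 0.0306, 0.1033] force: [-0.2, 0.2, 0.9] 
eef_pos: [0.5887, 0.0315, 0.1033] force: [-0.9, 0.4, 0.1] 
eef_pos: [0.5959, 0.0325, 0.1033] force: [-7.9, 0.1, 2.8] 
eef_pos: [0.5953, 0.0318, 0.1024] force: [-11.8, -0.1, 8.3] 
eef_pos: [0.5944, 0.0313, 0.1019] force: [-10.6, -0.1, 6.5]
```

Contact at reported x=0.596 matches the expected 0.597, so only z is offset. Now the arc push with larger rows.

```bash
python3 -m jog '[[8,1,8,0,0,0],[9,1.5,9,0,0,0],[9,1.5,8,0,0,0]]' | egrep 'eef|force';  python3 -m jog '[[9,1.5,8,0,0,0],[10,1.5,7,0,0,0],[10,1.5,6,0,0,0]]'| egrep 'eef|rot|force'
```

```text
eef_pos: [0.6086, 0.0342, 0.1247]
force: [-10.5, 1.0, 5.7]
eef_pos: [0.6324, 0.0385, 0.1466]
ee_rot: [-3.073, 0.004, 1.706]
force: [-4.9, 0.1, 2.7]
```

```bash
python3 -m jog '[[10,1.5,6,0,-0.03,0],[11,2,5,0,-0.02,0],[11,2,5,0,-0.02,0]]' | egrep 'eef|rot|force'; python3 -c "
from h import *
a=eyes.grab_frame('scene');cv2.imwrite('pics/s7.png',cv2.resize(a[120:240,110:270],(800,600),interpolation=cv2.INTER_CUBIC))"
```

```text
eef_pos: [0.6656, 0.0441, 0.1629]
ee_rot: [3.138, 0.014, 1.705]
force: [-1.5, -0.6, -1.5]
```

View pics/s7.png

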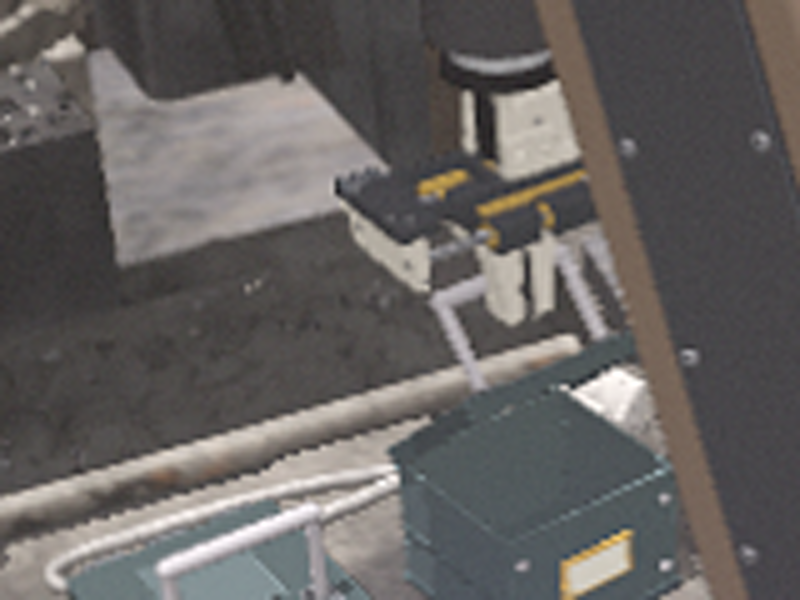

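The lid is up: bar at about (440,300) to (480,285), with the fingers in front at (515,320). A little more, then let go and retreat.

```bash
python3 -m jog '[[8,1.5,2,0,0,0]]' | egrep 'eef|force'; python3 -m jog '[[-40,-6,0,0,0,0],[-45,-7,0,0,0,0],[-45,-7,0,0,0,0],[-15,0,0,0,0,0],[0,0,0,0,0,0],[0,0,0,0,0,0],[0,0,0,0,0,0],[0,0,0,0,0,0],[0,0,0,0,0,0],[0,0,0,0,0,0],[0,0,0,0,0,0],[0,0,0,0,0,0]]'
python3 - <<'E'
from h import *
a=eyes.grab_frame('scene');cv2.imwrite('pics/s8.png',cv2.resize(a[120:240,110:270],(800,600),interpolation=cv2.INTER_CUBIC))
cv2.imwrite('pics/s8raw.png',a);cv2.imwrite('pics/t8raw.png',eyes.grab_frame('top'))
E
```

```text
eef_pos: [0.6751, 0.046, 0.1663]
force: [-1.7, -0.5, 0.8]
t: 13.9
eef_pos: [0.5356, 0.0274, 0.1639]
ee_rot: [3.131, 0.015, 1.706]
force: [-0.7, -0.5, 0.5]
width: 0.0008
```

```bash
cat >> h.py <<'E'
def bar(side,th):
    o,psi=((.6587,.042),np.radians(9.7)) if side=="R" else ((.6246,.2654),np.radians(7))
    a=np.arctan2(65,110)+th;s=.064-.1278*np.cos(a);ex=np.array([np.cos(psi),np.sin(psi),0]);ey=np.array([-ex[1],ex[0],0])
    return [np.array([*o,0])+ex*s+ey*k+[0,0,.097+.1278*np.sin(a)] for k in np.linspace(-.035,.035,15)]
def score(img,side,n="scene"):
    g=img.astype(float).mean(2)
    return [(d,round(np.mean([g[tuple(int(round(x)) for x in proj(n,p)[::-1])] for p in bar(side,np.radians(d))]))) for d in range(0,81,5)]
E
python3 - <<'E'
from h import *
im=cv2.imread('pics/s8raw.png')
print("R",score(im,"R"));print("L",score(im,"L"))
E
```

```text
R [(0, 232), (5, 169), (10, 130), (15, 163), (20, 107), (25, 99), (30, 104), (35, 109), (40, 96), (45, 104), (50, 89), (55, 85), (60, 88), (65, 92), (70, 105), (75, 103), (80, 90)]
L [(0, 247), (5, 121), (10, 216), (15, 113), (20, 123), (25, 201), (30, 81), (35, 80), (40, 77), (45, 76), (50, 77), (55, 74), (60, 73), (65, 73), (70, 72), (75, 75), (80, 75)]
```

The right lid fell shut: its bar matches 0° (score 232, against about 104 at 45°). So the right box is worn and the left is sound. I'll raise the left one.

```bash
python3 -m jog '[[-2,46,0,0,0,0],[0,46,0,0,0,0],[0,46,0,0,0,0],[0,46,0,0,0,0],[0,43,0,0,0,0],[0,0,-25,0,0,0],[0,0,-30,0,0,0],[0,0,0,0,0,0],[0,0,0,0,0,0]]'
```

```text
t: 14.9
eef_pos: [0.5332, 0.264, 0.1098]
ee_rot: [3.126, 0.014, 1.704]
force: [0.1, -0.3, 0.6]
width: 0.0002
```

```bash
python3 -m jog '[[8,-6,-3,0,0.01,0],[8,-3,-2,0,0,0],[6,1,0,0,0,0]]' | egrep 'eef|force'; for i in 1 2 3; do python3 -m jog '[[4,0.5,0,0,0,0]]' | egrep 'eef|force' | tr '\n' ' '; echo; done
```

```text
eef_pos: [0.5579, 0.2554, 0.1084]
force: [-0.1, 0.5, 0.4]
eef_pos: [0.5631, 0.2557, 0.109] force: [-8.8, 1.3, 3.6] 
eef_pos: [0.5632, 0.2554, 0.1089] force: [-37.9, 6.8, 20.4] 
eef_pos: [0.5626, 0.2554, 0.1089] force: [-25.3, 4.3, 14.6]
```

```bash
python3 -m jog '[[6,1,8,0,0,0],[8,1,8,0,0,0]]' | egrep 'eef|rot|force';  python3 -m jog '[[8,1,8,0,-0.01,0],[9,1,7,0,-0.01,0]]'| egrep 'eef|rot|force'
```

```text
eef_pos: [0.57, 0.2563, 0.1232]
ee_rot: [-3.124, 0.011, 1.7]
force: [-12.5, 3.0, 3.6]
eef_pos: [0.5824, 0.2578, 0.1374]
ee_rot: [-3.134, 0.014, 1.699]
force: [-11.7, 2.4, 4.8]
```

```bash
python3 -m jog '[[10,1.2,5,0,-0.01,0],[10,1.2,5,0,-0.01,0],[10,1.2,5,0,0,0]]' | egrep 'eef|rot|force';  python3 -m jog '[[11,1.3,5,0,-0.01,0],[11,1.3,5,0,-0.01,0]]'| egrep 'eef|rot|force'
```

```text
eef_pos: [0.6037, 0.2605, 0.1552]
ee_rot: [-3.14, 0.017, 1.699]
force: [-10.6, 0.4, 5.4]
eef_pos: [0.6235, 0.263, 0.1663]
ee_rot: [3.128, 0.02, 1.699]
force: [-3.3, -0.3, -2.7]
```

```bash
python3 -m jog '[[10,1.2,0,0,0,0],[9,1,1,0,0,0]]' | egrep 'eef|rot|force'
python3 - <<'E'
from h import *
a=eyes.grab_frame('scene')
print("L",score(a,"L"))
E
```

```text
eef_pos: [0.6416, 0.2649, 0.1691]
ee_rot: [3.129, 0.019, 1.699]
force: [-5.3, 0.7, 3.4]
L [(0, 107), (5, 106), (10, 95), (15, 104), (20, 120), (25, 200), (30, 85), (35, 121), (40, 119), (45, 182), (50, 133), (55, 102), (60, 85), (65, 95), (70, 111), (75, 84), (80, 93)]
```

About 45°. Let go and check after a wait.

```bash
python3 -m jog '[[-30,-4,0,0,0,0],[-45,-6,0,0,0,0],[-45,-6,0,0,0,0],[-40,-20,0,0,0,0],[0,-40,0,0,0,0],[0,-40,0,0,0,0],[0,-40,0,0,0,0],[0,-40,0,0,0,0],[0,-40,0,0,0,0],[0,-40,0,0,0,0],[0,-45,0,0,0,0],[0,-45,0,0,0,0]]'
python3 - <<'E'
from h import *
a=eyes.grab_frame('scene');b=eyes.grab_frame('top');s=status.get_state()
print("L",score(a,"L"));print("R",score(a,"R"))
c=np.hstack([cv2.resize(a[130:270,90:250],(400,350)),cv2.resize(b[150:310,120:303],(400,350))])
cv2.imwrite('pics/s9.png',c);cv2.imwrite('pics/s9t.png',b)
# tin fit in top
g=cv2.imread('pics/s9t.png');
E
```

```text
t: 17.85
eef_pos: [0.4817, -0.1093, 0.172]
ee_rot: [3.113, 0.017, 1.706]
force: [1.0, 0.2, 0.0]
width: 0.0004
L [(0, 110), (5, 109), (10, 91), (15, 116), (20, 124), (25, 201), (30, 81), (35, 80), (40, 79), (45, 221), (50, 83), (55, 75), (60, 75), (65, 76), (70, 75), (75, 77), (80, 78)]
R [(0, 242), (5, 158), (10, 95), (15, 159), (20, 84), (25, 85), (30, 87), (35, 89), (40, 91), (45, 92), (50, 90), (55, 86), (60, 88), (65, 94), (70, 107), (75, 104), (80, 92)]
```

View pics/s9.png

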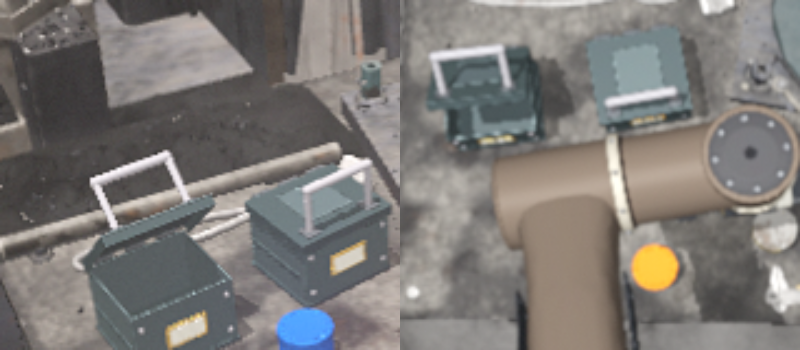

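The left lid stands at about 45° (score 221, bar at (95,182)-(170,155) in the left half). The right lid is shut. Next I go over the tin at (0.442,-0.161), open, and descend with the z offset taken into account.

```bash
python3 -m jog '[[-20,-26,-10,0,0.015,0],[-20,-26,-10,0,0.013,0],[0,0,0,0,0,0],[0,0,0,0,0,0],[0,0,0,0,0,0]]' 1 5
python3 -c "
from h import *
a=eyes.grab_frame('top');b=eyes.grab_frame('scene');print(status.get_state()['eef_pos']);cv2.imwrite('pics/t10.png',a)
print('tin px',proj('top',[.4418,-.1611,.047]),proj('scene',[.4418,-.1611,.047]))
hsv=cv2.cvtColor(b,cv2.COLOR_BGR2HSV);m=cv2.inRange(hsv,(20,90,60),(35,255,255));n,_,st,ce=cv2.connectedComponentsWithStats(m);print([(st[i],ce[i].round()) for i in range(1,n) if st[i][4]>25])"
```

```text
t: 18.45
eef_pos: [0.4419, -0.1675, 0.1528]
ee_rot: [3.137, 0.015, 1.695]
force: [-0.1, 1.1, 0.3]
width: 0.0351
[ 0.4421723  -0.16719715  0.15292108]
tin px [291.4 253.9] [308.3 241.2]
[(array([257, 266,  21,  15, 260], dtype=int32), array([267., 273.]))]
```

```bash
python3 -m jog '[[0,6,-20,0,0,0.01],[0,0,-30,0,0,0],[0,0,-30,0,0,0],[0,0,0,0,0,0],[0,0,0,0,0,0],[0,0,0,0,0,0],[0,0,0,0,0,0],[0,0,0,0,0,0]]'
```

```text
t: 19.35
eef_pos: [0.4497, -0.1576, 0.0775]
ee_rot: [3.125, 0.018, 1.714]
force: [-0.4, -0.8, 0.9]
width: 0.0875
```

```bash
python3 -m jog '[[-9,-4,-15,0,0.012,0],[-2,0,-20,0,0,0],[-2,0,-18,0,0.005,0],[0,0,0,0,0,0]]';python3 -m jog '[[0,0,-15,0,0,0],[-1,0,-12,0,0.003,0],[0,0,0,0,0,0]]'
```

```text
t: 19.75
eef_pos: [0.4368, -0.1622, 0.0244]
ee_rot: [3.138, 0.016, 1.714]
force: [-0.2, 0.2, -0.1]
width: 0.0877
t: 20.05
eef_pos: [0.436, -0.1627, -0.0025]
ee_rot: [3.14, 0.015, 1.714]
force: [-0.0, -0.2, -0.7]
width: 0.0874
```

```bash
python3 -m jog '[[4,1,-8,0,0,0],[1,0,-7,0,0,0],[0,0,-4,0,0,0],[0,0,0,0,0,0]]';python3 -m jog '[[0,0,0,0,0,0],[0,0,0,0,0,0],[0,0,0,0,0,0],[0,0,0,0,0,0],[0,0,0,0,0,0],[0,0,0,0,0,0],[0,0,0,0,0,0]]' 0.6 5
```

```text
t: 20.45
eef_pos: [0.4429, -0.1617, -0.0217]
ee_rot: [3.138, 0.016, 1.714]
force: [1.1, -0.2, -0.7]
width: 0.0878
t: 21.15
eef_pos: [0.4428, -0.1617, -0.0212]
ee_rot: [3.138, 0.016, 1.714]
force: [0.5, 1.2, -1.5]
width: 0.065
```

Gripped (65 mm ≈ tin diameter). Slide slowly, watching z.

```bash
python3 -m jog '[[5,9,-0.3,0,0,0],[7,13,-0.3,0,0,0],[7,13,-0.3,0,0,0]]' | egrep 'eef|rot|force|wid'; python3 -m jog '[[7,13,-0.3,0,0,0],[7,13,-0.3,0,0,0],[7,13,-0.3,0,0,0]]' | egrep 'eef|rot|force|wid'
```

```text
eef_pos: [0.4614, -0.127, -0.0213]
ee_rot: [3.139, 0.017, 1.712]
force: [-1.6, -3.6, 4.3]
width: 0.0651
eef_pos: [0.4842, -0.0849, -0.0214]
ee_rot: [3.139, 0.018, 1.714]
force: [-1.7, -5.1, 7.0]
width: 0.0651
```

```bash
python3 -m jog '[[7,13,-0.1,0,0,0],[7,13,-0.1,0,0,0],[7,13,-0.1,0,0,0],[7,13,-0.1,0,0,0]]' | egrep 'eef|rot|force|wid'
```

```text
eef_pos: [0.5144, -0.0276, -0.0214]
ee_rot: [3.14, 0.019, 1.716]
force: [-1.2, -4.1, 6.3]
width: 0.0649
```

```bash
python3 -m jog '[[7,13,-0.1,0,0,0],[7,13,-0.1,0,0,0],[6,11,-0.1,0,0,0],[5,10,0,0,0,0],[0,0,0,0,0,0]]' | egrep 'eef|rot|force|wid'
```

```text
eef_pos: [0.5427, 0.0265, -0.0214]
ee_rot: [3.139, 0.019, 1.72]
force: [0.7, -2.1, 3.0]
width: 0.0648
```

```bash
python3 -m jog '[[4,-1,-0.1,0,0,0],[4,-1,-0.1,0,0,0],[1.5,-0.5,0,0,0,0]]' | egrep 'eef|rot|force|wid'; python3 -m jog '[[0,0,0,0,0,0],[0,0,0,0,0,0],[0,0,0,0,0,0],[0,0,0,0,0,0]]' 0.88 | egrep 'eef|rot|force|wid'
```

```text
eef_pos: [0.5507, 0.0252, -0.0219]
ee_rot: [-3.141, 0.018, 1.72]
force: [-3.6, 0.9, 5.5]
width: 0.0654
eef_pos: [0.5505, 0.0254, -0.0227]
ee_rot: [-3.141, 0.017, 1.719]
force: [-0.6, 0.1, -0.5]
width: 0.0769
```

```bash
python3 -m jog '[[-2,0,10,0,0,0],[-3,0,15,0,0,0],[-3,0,20,0,0,0]]' | egrep 'eef|rot|force|wid'; python3 -m jog '[[-10,0,30,0,0,0],[-20,0,40,0,0,0],[-30,-40,30,0,0,0],[-20,-45,0,0,0,0],[-10,-45,0,0,0,0],[0,-45,0,0,0,0],[0,-45,0,0,0,0],[0,-45,0,0,0,0],[0,-45,0,0,0,0],[0,-45,0,0,0,0]]' | egrep 't:|eef|rot|force|wid'
python3 - <<'E'
from h import *
a=eyes.grab_frame('scene');b=eyes.grab_frame('top')
print("L",score(a,"L"));print("R",score(a,"R")[:4])
c=np.hstack([cv2.resize(a[140:280,90:250],(400,350)),cv2.resize(b[150:290,125:285],(400,350))])
cv2.imwrite('pics/f.png',c);cv2.imwrite('pics/ft.png',b);cv2.imwrite('pics/fs.png',a)
E
```

```text
eef_pos: [0.54, 0.0245, 0.0218]
ee_rot: [-3.135, 0.019, 1.719]
force: [0.0, 0.4, 0.9]
width: 0.0772
t: 24.65
eef_pos: [0.452, -0.3314, 0.1343]
ee_rot: [3.128, 0.021, 1.73]
force: [1.4, -0.2, 1.2]
width: 0.0772
L [(0, 103), (5, 103), (10, 84), (15, 109), (20, 117), (25, 193), (30, 76), (35, 75), (40, 74), (45, 212), (50, 77), (55, 69), (60, 70), (65, 70), (70, 70), (75, 71), (80, 73)]
R [(0, 234), (5, 152), (10, 89), (15, 152)]
```

View pics/f.png

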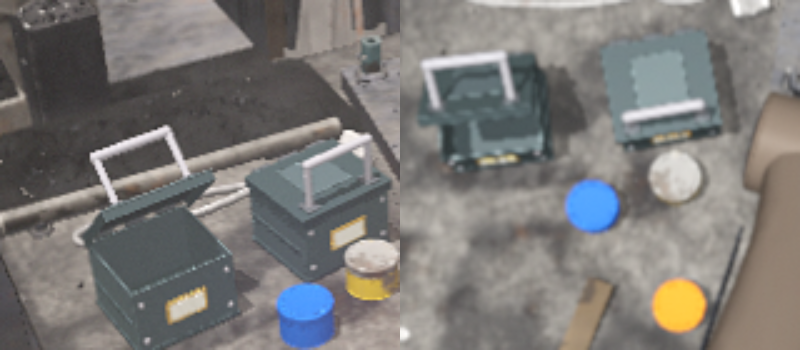

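```bash
python3 - <<'E'
from h import *
p=at("top",125+275.5/2.5,150+177/2.5,.047);o=np.array([.6587,.042]);psi=np.radians(9.7)
d=p[:2]-o;print(p,"s",d@[np.cos(psi),np.sin(psi)],"lat",d@[-np.sin(psi),np.cos(psi)])
print("blue",at("top",125+192/2.5,150+206/2.5,.047),"orange",at("top",125+279/2.5,150+305/2.5,.047))
E
```

```text
[0.5468 0.0238 0.047 ] s -0.11336672489912576 lat 0.0009141584359066515
blue [0.5068 0.1315 0.047 ] orange [0.3806 0.0148 0.047 ]
```

```bash
python3 -c "
from station import workorder
print(workorder.job_done())"
```

```text
the job is handed in; nothing more can be done
None
```

The job is done as asked and handed in at about 25 s, but one press on the bench went over the 120 N wrist force limit. That may count as a failure.

**What I did**
- **Right box (worn):** I raised its lid to about 45° by the bow handle and let go. It dropped shut, and I left it shut.
- **Left box (sound):** I raised its lid the same way. It stays half open by itself.
- **Tin:** I gripped it lightly, slid it upright along the bench to the front of the right box, let go and backed off.

**Last checks**
- **Lids:** The final scene picture shows the left lid at about 45° and the right lid at 0°.
- **Tin position:** It is within about 1 mm of the box's middle, with a gap of about 16–20 mm to its front. The robot's own reading at release gave 16 mm and the top picture gave 20 mm.
- **Other things:** The blue tin next to the boxes and the orange one are where they were. I did not measure the mug and the other blue tins again, but the arm went nowhere near them at bench height.

**What went wrong or disagreed**
- **Height reading:** The reported tool height is about 37 mm too low. My first push passed over the right box's bar, so I checked the height by touching the bench.
- **Force limit:** In that check, a 5 mm press gave a wrist force reading of about 131 N for a moment.

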